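# Open the rivet case by its hidden release notch

## Task

The pale wooden rivet case has a drawer without a handle, in the face toward the robot. Feel with a fingertip along the case's back edge, the side away from the robot, for the hidden notch, and press the sprung plate inside it until the drawer springs open; then let go of the plate, leave the drawer open and withdraw. Grasp nothing, and leave the tins, jar, spools and heel piece around it where they stand.

Things in the scene. Friction and masses are not known exactly. Their poses are not given: they have to be found in the camera images.
- case: pale wooden case fixed to the bench, 72 mm deep (x), 216 mm long (y), 58 mm high, with dark steel corner straps and a cork inlay on top. Origin on the bench top under its middle, z up. Own -x: the drawer's face, toward the robot, at x = -33 mm. Own +x: the back edge, an upright face at x = +40 mm, full height. Behind it the bench is clear for 50 mm or more.
- back_edge (a point): middle of the back edge's upright face, 30 mm up; axes as the case's. Between 8 mm end walls the face is five wooden panels, each 40 mm long, centred 0, 40 and 80 mm either way along y. One of them, differing from start to start, is the notch: there the face is a movable plate, 38 mm long, 7 to 57 mm high, set back 6 mm, with the notch open at the top. The other four are rigid.
- release (a joint): travel of the sprung plate in the notch, m: 0 at rest, grows as it is pressed in along the case's own -x, 0.008 at its stop. The spring gives about 2 N at first and 4 N at the stop, the latch adds up to 1 N. The drawer is let go between 0.005 and 0.006. Let go, the plate springs back to 0.
- drawer (a joint): how far the drawer is out, m: 0 shut and latched, 0.028 fully open, sliding along the case's own -x. A spring throws it open in about half a second once the latch lets go, and keeps it open.
- tin_yellow: open yellow tin of leather scraps, 97 mm across, 47 mm high, loose, not to be disturbed; origin at the centre of its underside
- jar_blue: blue-lidded round jar, 79 mm across, 70 mm high, loose, not to be disturbed; origin at the centre of its underside
- tin_red: flat red polish tin, 69 mm across, 19 mm high, loose, not to be disturbed; origin at the centre of its underside
- spool_1: wooden spool of pale thread, 42 mm across, 55 mm high, loose, not to be disturbed; origin at the centre of its underside
- spool_3: wooden spool of black thread, 42 mm across, 60 mm high, loose, not to be disturbed; origin at the centre of its underside
- heel_tap_1: black rubber heel piece, 74 x 74 x 9 mm, loose, not to be disturbed; origin at the centre of its underside
There are look-alikes about, which are no part of the job. What is shaped like the part that bears release but turquoise is not meant.

How it is judged:
On the way:
1. the plate in the notch is pressed in (value of joint release above 0.004 m).
At the end, for the whole second after the job is handed in: The drawer stands open by more than 22 of its 28 mm and is at rest, the plate has sprung back to within 2 mm, and each of the tins, jar, spools and heel piece is within 20 mm of where it stood (value of joint drawer above 0.022 m and velocity of joint drawer below 0.02 m/s and value of joint release below 0.002 m and distance of each of tin_yellow, jar_blue, tin_red, spool_1, spool_3, heel_tap_1 from where it was at the start of the episode below 0.02 m); the robot touches nothing.
It fails at once if a bystander is lifted, or moved more than 20 mm (distance of any of tin_yellow, jar_blue, tin_red, spool_1, spool_3, heel_tap_1 from where it was at the start of the episode above 0.02 m).
It also fails if it takes over 48 s, if anything falls off the work surface, if the arm or the gripper's body presses on something with over 40 N, if the wrist force passes 120 N, or if a joint passes its speed limit or range.

## Robot

A 7-joint arm with a two-finger parallel gripper is mounted at the origin on a cart in front of the work surface, level with it; the furniture and walls round the work are solid. World frame = base frame: x ahead of the robot, y to its left, z up, the work surface at z = 0. Lengths are in m, angles in rad, forces in N, time in s.
With the tool pointing down it reaches from about 0.425 to 1.025 m from the base axis. Payload 3.6 kg.
Tool frame: the origin (TCP) lies at the very end of the fingers, on their centre line; the grasp point (between the pads) lies 19 mm behind it; z points along the fingers, y is the line along which they close (so a half turn about z gives the same grasp; the last joint's range is limited). The gripper opens to 85 mm and grips with 20 to 120 N. Pads are 22 mm wide; open, the fingers measure 114 mm over their backs; the gripper's body (76 mm by 85 mm) begins 54 mm behind the grasp point. The pads swing forward as they close: fully open they stand 13 mm farther back than shut.
Start: joints at [1.067, 0.591, 0.048, 1.609, -0.033, 0.943, -0.034], TCP at [0.29, -0.665, 0.231] pointing down, gripper open.
Joint ranges: [-2.69, 2.69], [-0.47, 2.24], [-1.27, 1.36], [0.19, 2.51], [-1.53, 4.68], [0.08, 2.07], [-3.09, 3.09]. Speed limits (rad/s): [2.57, 2.57, 3.14, 3.14, 3.14, 3.14, 3.14].

## Interface

Orientations are given as a unit quaternion [w, x, y, z].
In Python, from rig import telemetry, viewer, r gives the robot as it stands.
- The arm moves only by the shell command python3 -m pendant 'ROWS' [FORCE]. ROWS is a JSON object of lists of equal length, an entry for each row: "fingers": the finger opening in m, from 0 to 0.0854; "travel": the shift along the tool's x, y, z in m, a list of three; "yaw": the turn about the tool's z in rad. A call has 1 to 5 rows; each row shifts and turns the commanded pose from where the row before left it, along the tool's axes as they then stand; what a row does not reach is not made up. A row lasts 1/8 s, in which the tool goes at most 62.5 mm and 10.7 degrees, less where a joint would pass 70% of its speed; a pose out of reach is approached as far as the arm can. A call with a gripper value outside its range is refused whole. The fingers move at their own pace and stop on an object; FORCE is the grip in N (left out, the last holds). Time passes only in rows, so rows that do not move let the fingers close. It gives the time, the measured TCP pose, the force, the opening and the grip force at its end, in the units of the state.
- telemetry.get_obs(): the state, without advancing time (a new reading comes with each control period).
- viewer.read_camera(name): name is "scene" or "top" or "wrist"; returns a dict with "image" (384x512x3 uint8, red, green, blue), "depth" (384x512 float32, m along the optical axis (not along the pixel's ray), 0 where there is no reading), "mtx" (3x3 intrinsics, pixels), "extrinsics" (4x4, takes a point from camera to world coordinates). Camera axes: x right, y down, z forward; pixel columns grow to the right and rows downward; lengths in m; the calibration is good to about 2 mm. A picture is of the moment at which its call begins.
- r.finish_job(): hands the job in; it is judged then, once.
The state is a dict: "clock": time; "q": joint angles; "joint_velocities": joint speeds; "effort": joint torques, N m; "position": TCP position; "ee_rot": TCP orientation; "contact_force": force on the tool from outside, world axes, zero at the start; "moment": the same for the moment, N m; "grip_width": opening from 0.0 (shut) to 1.0 (fully open); "grip_force": force on a finger pad.
Only numpy, scipy, OpenCV 4.12 (cv2) and the standard library are available. Lean on these libraries where they do the work, as an engineer would, in place of code of your own. Each camera call takes 0.05 s, during which the arm holds its last target. There are 200 camera calls.

## Working session

There is one attempt and no reset: what is moved stays moved. The work goes in short steps, Python scripts to look and compute and a shell command to move; the robot and the scene stay as the last step left them, time stands still between calls to the robot, and variables do not carry over. Pictures are saved under pics/ and viewed, at most 10 in all, crops included, and the job is handed in when it is done.

```bash
mkdir -p pics; ls; python3 - <<'E'
from rig import telemetry, viewer, r
import cv2,numpy as np
o=telemetry.get_obs();print({k:np.round(v,3).tolist() for k,v in o.items()})
ims=[]
for n in("scene","top"):
    c=viewer.read_camera(n);np.savez(f"{n}.npz",**c);cv2.imwrite(f"pics/{n}.png",c["image"][:,:,::-1])
    print(n,c["mtx"].round(1).tolist(),c["extrinsics"].round(3).tolist())
E
```

```text
pics
{'clock': 0.0, 'q': [1.066, 0.592, 0.048, 1.61, -0.033, 0.943, -0.034], 'joint_velocities': [-0.001, 0.0, 0.0, 0.001, 0.0, 0.001, 0.001], 'effort': [-0.0, -54.869, 1.546, -19.813, 0.009, 0.009, 0.0], 'position': [0.289, -0.664, 0.23], 'ee_rot': [-0.001, 0.979, 0.204, -0.0], 'contact_force': [-0.701, 0.115, 0.702], 'moment': [-0.003, -0.002, -0.0], 'grip_force': 0.0, 'grip_width': 0.998}
scene [[464.8, 0.0, 256.3], [0.0, 464.8, 185.0], [0.0, 0.0, 1.0]] [[-0.034, 0.777, -0.629, 1.153], [0.999, 0.027, -0.021, -0.254], [0.001, -0.629, -0.777, 0.775], [0.0, 0.0, 0.0, 1.0]]
top [[447.7, 0.0, 258.2], [0.0, 447.7, 193.6], [0.0, 0.0, 1.0]] [[-0.017, -0.987, 0.159, 0.367], [-1.0, 0.018, 0.004, -0.272], [-0.006, -0.159, -0.987, 1.168], [0.0, 0.0, 0.0, 1.0]]
```

View pics/top.png

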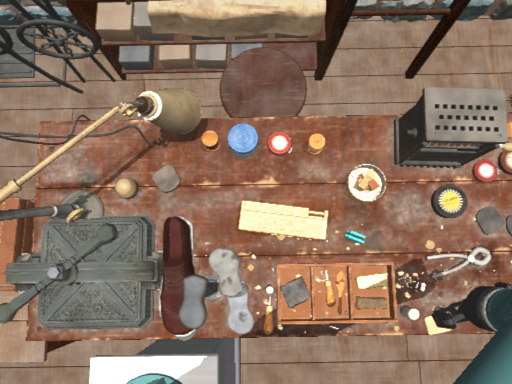

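View pics/scene.png

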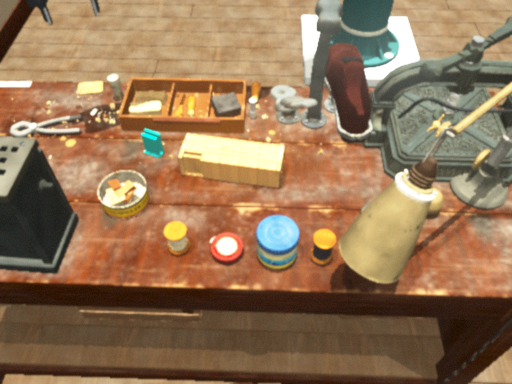

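The case is at top (283,220) and scene (232,160). The top view suggests a notch near (315,213), at the −y end. Candidates for the notch plate: that step on the case, and the turquoise look-alike at scene (152,143) / top (355,237), which is excluded. One close crop and the case geometry next.

```bash
cat > h.py <<'E'
import numpy as np
def cloud(n):
    c=np.load(n+".npz");d=c["depth"];K=c["mtx"];T=c["extrinsics"]
    v,u=np.indices(d.shape);P=np.stack([(u-K[0,2])/K[0,0]*d,(v-K[1,2])/K[1,1]*d,d],-1)
    W=P@T[:3,:3].T+T[:3,3];W[d==0]=np.nan
    return W,c["image"]
E
python3 - <<'E'
from h import *;import cv2
Ws,Is=cloud("scene");Wt,It=cloud("top")
a=cv2.resize(It[190:250,225:345],(780,390),interpolation=cv2.INTER_CUBIC)
b=cv2.resize(Is[125:195,170:290],None,fx=2.9,fy=2.9,interpolation=cv2.INTER_CUBIC)
cv2.imwrite("pics/crop.png",np.vstack([a,np.pad(b,((0,0),(0,780-b.shape[1]),(0,0)))])[:600,:,::-1])
# top face of case
m=np.zeros(Wt.shape[:2],bool);m[195:245,230:335]=1
m&=(abs(Wt[...,2]-.058)<.008);p=Wt[m]
r=cv2.minAreaRect(p[:,:2].astype(np.float32));print("top",len(p),r,np.median(p[:,2]))
print(cv2.boxPoints(r).round(4).tolist())
m=np.zeros(Ws.shape[:2],bool);m[125:195,170:290]=1
m&=(abs(Ws[...,2]-.058)<.008);p=Ws[m];r=cv2.minAreaRect(p[:,:2].astype(np.float32));print("scene",r,np.median(p[:,2]),cv2.boxPoints(r).round(4).tolist())
# obstacles: height map near the case back
m=(Wt[...,2]>.006)&(Wt[...,0]>.3)&(Wt[...,0]<.75)&(Wt[...,1]>-.75)&(Wt[...,1]<0)
n,l,s,c=cv2.connectedComponentsWithStats(m.astype(np.uint8))
for i in range(1,n):
    if s[i,4]>60:
        q=Wt[l==i];print(c[i].round(),s[i,4],np.nanmin(q,0).round(3),np.nanmax(q,0).round(3))
E
```

```text
top 2453 ((0.47978028655052185, -0.3301280438899994), (0.2169828712940216, 0.07371274381875992), 81.98118591308594) 0.0579940185935337
[[0.42809998989105225, -0.4323999881744385], [0.5011000037193298, -0.44269999861717224], [0.5314000248908997, -0.22779999673366547], [0.45840001106262207, -0.2176000028848648]]
scene ((0.48045843839645386, -0.32908087968826294), (0.2178981602191925, 0.07582004368305206), 81.8037109375) 0.0573387023423913 [[0.42739999294281006, -0.43149998784065247], [0.5023999810218811, -0.4422999918460846], [0.5335000157356262, -0.22660000622272491], [0.4584999978542328, -0.21580000221729279]]
[437. 127.] 5458 [ 0.616 -0.75   0.006] [ 0.748 -0.617  0.242]
[165. 111.] 2148 [ 0.661 -0.132  0.082] [ 0.75  -0.     0.337]
[243. 140.] 861 [ 0.65  -0.271  0.006] [ 0.728 -0.193  0.077]
[136. 132.] 108 [ 0.612 -0.056  0.288] [ 0.638 -0.001  0.346]
[210. 140.] 261 [ 0.673 -0.166  0.006] [ 0.714 -0.127  0.065]
[280. 143.] 440 [ 0.658 -0.361  0.006] [ 0.72  -0.296  0.024]
[316. 142.] 249 [ 0.661 -0.442  0.006] [ 0.702 -0.401  0.06 ]
[167. 178.] 444 [ 0.565 -0.063  0.006] [ 0.635 -0.001  0.016]
[368. 181.] 709 [ 0.525 -0.595  0.006] [ 0.622 -0.498  0.053]
[440. 202.] 371 [ 0.482 -0.75   0.006] [ 0.565 -0.716  0.033]
[283. 220.] 2615 [ 0.43  -0.442  0.006] [ 0.531 -0.218  0.066]
[189. 267.] 5094 [ 0.3   -0.239  0.006] [ 0.487 -0.     0.293]
[355. 237.] 157 [ 0.418 -0.531  0.006] [ 0.449 -0.489  0.062]
[437. 256.] 91 [ 0.376 -0.75   0.007] [ 0.391 -0.695  0.02 ]
[336. 276.] 3037 [ 0.3   -0.624  0.006] [ 0.383 -0.31   0.056]
[440. 274.] 81 [ 0.329 -0.749  0.006] [ 0.351 -0.704  0.019]
[493. 296.] 918 [ 0.3   -0.726  0.249] [ 0.329 -0.595  0.566]
```

View pics/crop.png

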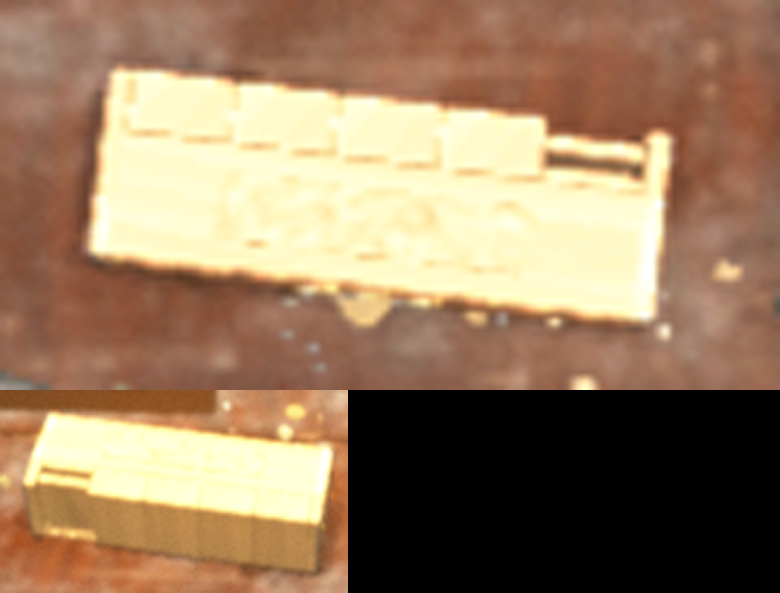

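The crop shows the open-topped recess at crop (597,155), i.e. top about (317,214). That is the panel at case y = −80 mm; the other four sit flush. Case yaw is about −8° and the measured top face, 217×74 mm at z = 0.058, matches the given size. The plate face is at about (0.499, −0.413). I'll close the fingers and turn the tool so that its y lies along case +x, 22 mm across the 38 mm plate.

```bash
python3 -m pendant '{"fingers":[0,0,0,0,0],"travel":[[0,0,0],[0,0,0],[0,0,0],[0,0,0],[0,0,0]],"yaw":[-0.17,-0.17,-0.17,-0.17,-0.17]}' 60
python3 -m pendant '{"fingers":[0,0,0],"travel":[[0,0,0],[0,0,0],[0,0,0]],"yaw":[-0.17,0,0]}'
```

```text
clock: 0.72
position: [0.2892, -0.6642, 0.2306]
ee_rot: [-0.001, 0.806, 0.592, 0.0]
contact_force: [-1.0, -0.3, -0.6]
grip_width: -0.004
grip_force: 0.0
clock: 1.1
position: [0.2893, -0.6645, 0.231]
ee_rot: [-0.0, 0.756, 0.655, 0.0]
contact_force: [0.7, 0.6, -0.0]
grip_width: 0.003
grip_force: 0.0
```

```bash
python3 -m pendant '{"fingers":[0,0,0,0,0],"travel":[[0.04,0.03,0],[0.04,0.03,0],[0.04,0.03,0],[0.04,0.03,0],[0.04,0.03,0]],"yaw":[0,0,0,0,0]}'
python3 -m pendant '{"fingers":[0,0,0,0,0],"travel":[[0.04,0.03,0],[0.038,0.028,0],[0,0,0],[0,0,0],[0,0,0]],"yaw":[0,0,0,0,0]}'
```

```text
clock: 1.72
position: [0.4671, -0.4863, 0.2314]
ee_rot: [0.0, 0.755, 0.655, -0.0]
contact_force: [0.5, -0.5, 0.7]
grip_width: 0.003
grip_force: 0.0
clock: 2.35
position: [0.5327, -0.4202, 0.2311]
ee_rot: [-0.0, 0.756, 0.655, -0.001]
contact_force: [0.8, 0.0, 0.1]
grip_width: -0.001
grip_force: 0.0
```

```bash
python3 -m pendant '{"fingers":[0,0,0,0,0],"travel":[[0.002,0.001,0.05],[0,0,0.05],[0,0,0.05],[0,0,0.03],[0,0,0]],"yaw":[0,0,0,0,0]}'
python3 -m pendant '{"fingers":[0,0,0],"travel":[[0,0,0.018],[0,0,0],[0,0,0]],"yaw":[0,0,0]}'
python3 - <<'E'
from rig import viewer
import cv2,numpy as np
c=viewer.read_camera("scene");d=viewer.read_camera("top")
a=cv2.resize(c["image"][100:220,120:300],(780,520)[:2] and (450,300));b=cv2.resize(d["image"][180:260,240:360],(450,300))
cv2.imwrite("pics/pre.png",np.vstack([a,b])[:,:,::-1])
E
```

```text
clock: 2.98
position: [0.5324, -0.4169, 0.0486]
ee_rot: [-0.003, 0.756, 0.655, -0.001]
contact_force: [0.1, 0.1, 0.5]
grip_width: -0.003
grip_force: 0.0
clock: 3.35
position: [0.536, -0.4171, 0.0342]
ee_rot: [0.001, 0.755, 0.656, 0.0]
contact_force: [0.1, 0.2, 0.5]
grip_width: 0.001
grip_force: 0.0
```

View pics/pre.png

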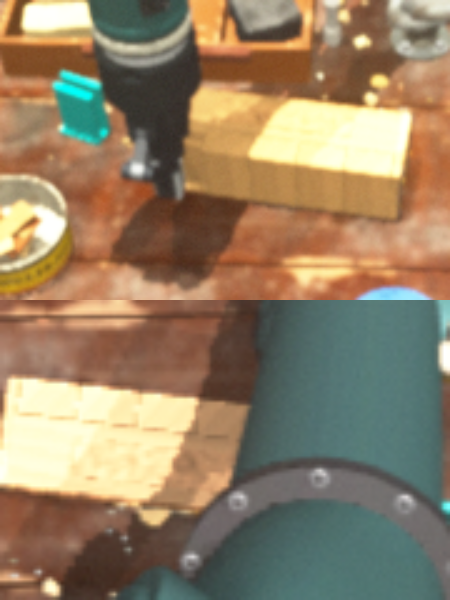

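The fingertip stands behind the −y panel, clear of the tin. Now feeling forward along −tool y.

```bash
python3 -m pendant '{"fingers":[0,0,0,0,0],"travel":[[0,-0.005,0],[0,-0.005,0],[0,-0.003,0],[0,-0.002,0],[0,0,0]],"yaw":[0,0,0,0,0]}'
python3 -m pendant '{"fingers":[0,0,0,0,0],"travel":[[0,-0.002,0],[0,-0.002,0],[0,-0.002,0],[0,0,0],[0,0,0]],"yaw":[0,0,0,0,0]}'
```

```text
clock: 4.08
position: [0.5205, -0.4145, 0.0333]
ee_rot: [-0.0, 0.755, 0.656, -0.0]
contact_force: [-0.9, -0.6, -0.1]
grip_width: -0.002
grip_force: 0.0
clock: 4.7
position: [0.5148, -0.4137, 0.0333]
ee_rot: [0.0, 0.755, 0.656, 0.0]
contact_force: [0.8, -0.9, 0.1]
grip_width: 0.003
grip_force: 0.0
```

```bash
python3 -m pendant '{"fingers":[0,0,0,0],"travel":[[0,-0.002,0],[0,-0.001,0],[0,0,0],[0,0,0]],"yaw":[0,0,0,0]}'
python3 -m pendant '{"fingers":[0,0,0,0],"travel":[[0,-0.002,0],[0,-0.001,0],[0,0,0],[0,0,0]],"yaw":[0,0,0,0]}'
```

```text
clock: 5.2
position: [0.5127, -0.4133, 0.0334]
ee_rot: [0.001, 0.755, 0.656, 0.0]
contact_force: [4.0, -0.4, -0.9]
grip_width: 0.0
grip_force: 1.6
clock: 5.7
position: [0.5092, -0.4128, 0.0334]
ee_rot: [0.0, 0.755, 0.656, 0.0]
contact_force: [3.9, -0.3, -1.5]
grip_width: -0.002
grip_force: 2.1
```

Contact is at x ≈ 0.513 and yields at about 4 N, so this is the sprung plate. Pressing on to near its stop.

```bash
python3 -m pendant '{"fingers":[0,0,0,0],"travel":[[0,-0.002,0],[0,-0.001,0],[0,0,0],[0,0,0]],"yaw":[0,0,0,0]}'
python3 -m pendant '{"fingers":[0,0,0,0],"travel":[[0,-0.001,0],[0,-0.001,0],[0,0,0],[0,0,0]],"yaw":[0,0,0,0]}'
python3 - <<'E'
from rig import viewer
import numpy as np
c=viewer.read_camera("top");np.savez("top.npz",**c)
from h import *
W,_=cloud("top");a=np.radians(-8);d=W[...,:2]-[.4801,-.3296]
cx=d@[np.cos(a),np.sin(a)];cy=d@[-np.sin(a),np.cos(a)]
m=(abs(cy)<.09)&(cx<0)&(cx>-.09)&(W[...,2]>.02)&(W[...,2]<.07)
print(np.histogram(cx[m],np.arange(-.075,-.025,.004)))
E
```

```text
clock: 6.2
position: [0.5059, -0.4124, 0.0334]
ee_rot: [0.0, 0.755, 0.656, 0.0]
contact_force: [3.1, 0.5, -1.2]
grip_width: -0.001
grip_force: 2.1
clock: 6.7
position: [0.5058, -0.4124, 0.0335]
ee_rot: [0.002, 0.755, 0.656, 0.001]
contact_force: [6.8, -0.5, -2.3]
grip_width: 0.003
grip_force: 3.3
(array([ 0,  0, 77, 91, 60,  0,  0,  0,  0, 18, 93, 94]), array([-0.075, -0.071, -0.067, -0.063, -0.059, -0.055, -0.051, -0.047,
       -0.043, -0.039, -0.035, -0.031, -0.027]))
```

The plate is at its stop and the drawer face has moved out to about −65 mm (from −37 mm in the same frame), so it is fully open. Releasing the plate, then withdrawing straight up.

```bash
python3 -m pendant '{"fingers":[0,0,0,0,0],"travel":[[0,0.01,0],[0,0.01,0],[0,0.01,0],[0,0.004,0],[0,0,0]],"yaw":[0,0,0,0,0]}'
python3 -m pendant '{"fingers":[0,0,0,0,0],"travel":[[0,0,-0.04],[0,0,-0.05],[0,0,-0.05],[0,0,-0.05],[0,0,0]],"yaw":[0,0,0,0,0]}'
python3 -m pendant '{"fingers":[0,0,0,0,0],"travel":[[-0.04,-0.03,0],[-0.04,-0.03,0],[-0.04,-0.03,0],[-0.04,-0.03,0],[-0.04,-0.03,0]],"yaw":[0,0,0,0,0]}'
python3 -m pendant '{"fingers":[0,0,0],"travel":[[0,0,0],[0,0,0],[0,0,0]],"yaw":[0,0,0]}'
python3 - <<'E'
from rig import viewer
import cv2,numpy as np
c=viewer.read_camera("top");np.savez("top.npz",**c)
from h import *
cv2.imwrite("pics/end.png",cv2.resize(c["image"][100:260,190:410],(770,560))[:,:,::-1])
W,_=cloud("top");a=np.radians(-8);d=W[...,:2]-[.4801,-.3296]
cx=d@[np.cos(a),np.sin(a)];cy=d@[-np.sin(a),np.cos(a)]
m=(abs(cy)<.09)&(cx<0)&(cx>-.09)&(W[...,2]>.02)&(W[...,2]<.07)
print(np.histogram(cx[m],np.arange(-.075,-.025,.004)))
m=(abs(cy+.08)<.012)&(cx<.045)&(cx>.005)&(W[...,2]>.05);print(np.histogram(cx[m],np.arange(.003,.045,.003)))
m=(W[...,2]>.006)&(W[...,0]>.5)&(W[...,0]<.75)&(W[...,1]>-.61)&(W[...,1]<0)
n,l,s,q=cv2.connectedComponentsWithStats(m.astype(np.uint8))
for i in range(1,n):
    if s[i,4]>60: print(np.nanmin(W[l==i],0).round(3),np.nanmax(W[l==i],0).round(3))
E
```

```text
clock: 7.38
position: [0.5373, -0.4168, 0.0331]
ee_rot: [-0.0, 0.755, 0.656, -0.0]
contact_force: [0.4, -0.4, -0.2]
grip_width: -0.0
grip_force: 0.0
clock: 8.0
position: [0.5396, -0.4186, 0.2285]
ee_rot: [0.004, 0.755, 0.656, 0.001]
contact_force: [-0.1, -0.1, -0.1]
grip_width: 0.002
grip_force: 0.0
clock: 8.62
position: [0.3587, -0.5941, 0.2217]
ee_rot: [-0.002, 0.755, 0.656, -0.0]
contact_force: [-0.3, -1.5, -0.2]
grip_width: -0.002
grip_force: 0.0
clock: 9.0
position: [0.3627, -0.592, 0.2228]
ee_rot: [-0.001, 0.754, 0.657, 0.001]
contact_force: [-0.8, 0.2, 0.2]
grip_width: 0.001
grip_force: 0.0
(array([  0,   0,  99, 117,  83,   0,   0,   0,   0,  19, 124, 113]), array([-0.075, -0.071, -0.067, -0.063, -0.059, -0.055, -0.051, -0.047,
       -0.043, -0.039, -0.035, -0.031, -0.027]))
(array([ 2, 12, 12, 11,  7,  0,  0, 14, 11,  2,  0,  0,  0]), array([0.003, 0.006, 0.009, 0.012, 0.015, 0.018, 0.021, 0.024, 0.027,
       0.03 , 0.033, 0.036, 0.039, 0.042]))
[ 0.661 -0.132  0.085] [ 0.75  -0.001  0.336]
[ 0.649 -0.271  0.006] [ 0.729 -0.193  0.076]
[ 0.612 -0.055  0.287] [ 0.638 -0.     0.346]
[ 0.671 -0.166  0.006] [ 0.714 -0.127  0.064]
[ 0.657 -0.361  0.006] [ 0.722 -0.296  0.025]
[ 0.661 -0.442  0.006] [ 0.702 -0.401  0.06 ]
[ 0.564 -0.062  0.006] [ 0.635 -0.     0.017]
[ 0.525 -0.595  0.006] [ 0.622 -0.498  0.05 ]
[ 0.5   -0.393  0.051] [ 0.531 -0.225  0.064]
```

View pics/end.png

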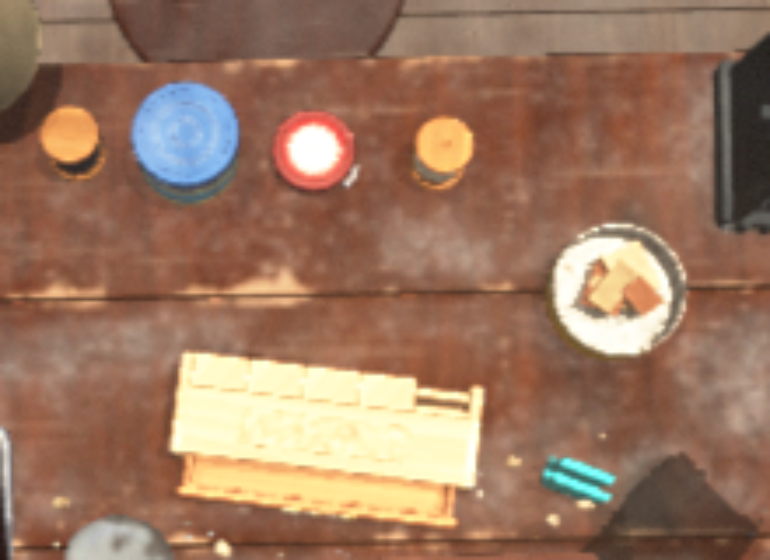

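The picture shows the drawer open at (320,495), the plate back at (445,393) and every bystander in place; the arm is clear.

```bash
python3 -c "
from rig import r
print(r.finish_job())"
```

```text
the job is handed in; nothing more can be done
None
```

The plate in the notch at the −y end was pressed to its stop and let go, the drawer stands open by about 28 mm, the tins, jar, spools and heel piece are where they stood, the arm is clear, and the job is handed in; no verdict was returned.

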